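# Roll a bearing up the gutter rack past its catch and drop the retaining bar

### The arm

A 6-joint arm with a two-finger parallel gripper is mounted at the origin on a cart in front of the work surface, level with it; the furniture and walls round the work are solid. World frame = base frame: x ahead of the robot, y to its left, z up, the work surface at z = 0. Lengths are in m, angles in rad, forces in N, time in s.
With the tool pointing down it reaches from about 0.4 to 0.825 m from the base axis. Payload 7 kg.
Tool frame: the origin (TCP) lies midway between the tips of the shut fingers; the grasp point (between the pads) lies 19 mm behind it; z points along the fingers, y is the line along which they close (so a half turn about z gives the same grasp; the last joint's range is limited). The gripper opens to 88 mm and grips with 3 to 60 N. Pads are 19 mm wide; open, the fingers measure 130 mm over their backs; the gripper's body (78 mm by 193 mm) begins 47 mm behind the grasp point.
Start: joints at [1.442, 0.359, 0.012, 0, -1.224, -0.288], TCP at [0.273, 0.617, 0.227] pointing down, gripper open.
Joint ranges: [-3.07, 3.07], [-1.43, 2.12], [-1.02, 1.25], [-3.03, 1.67], [-3.05, -0], [-3.03, 3.03]. Speed limits (rad/s): [2.39, 2.39, 3.01, 3.14, 3.14, 3.14].

### API

Orientations are given as a unit quaternion [x, y, z, w].
In Python, from workcell import r, viewer gives the robot as it stands. The module is installed in compiled form; this text tells all that it offers.
- The arm moves only by the tool jog_arm, never from a script. Its arguments are lists of equal length, an entry for each row: "slide": the shift along the tool's x, y, z in cm, a list of three; "twist": the turn about the tool's z in degrees; "grip": the opening, from -1 (shut) to 1 (fully open), so that 0 is half open. A call has 1 to 8 rows; each row shifts and turns the commanded pose from where the row before left it, along the tool's axes as they then stand; what a row does not reach is not made up. A row lasts 1/8 s, in which the tool goes at most 62.5 mm and 10.7 degrees, less where a joint would pass 70% of its speed; a pose out of reach is approached as far as the arm can. A call with a gripper value outside its range is refused whole. The fingers move at their own pace and stop on an object; "force" is the grip in N (left out, the last holds). Time passes only in rows, so rows that do not move let the fingers close. It gives the time, the measured TCP pose, the force, the opening and the grip force at its end, in the units of the state.
- r.get_obs(): the state, without advancing time (a new reading comes with each control period).
- viewer.snapshot(name): name is "side" or "top" or "wrist"; returns a dict with "image" (400x640x3 uint8, red, green, blue), "range_z" (400x640 float32, m along the optical axis (not along the pixel's ray), 0 where there is no reading), "fx", "fy", "cx", "cy" (pixels), "world_to_cam" (4x4, takes a point from world to camera coordinates). Camera axes: x right, y down, z forward; pixel columns grow to the right and rows downward; lengths in m; the calibration is good to about 2 mm. A picture is of the moment at which its call begins.
- r.finish_job(): hands the job in; it is judged then, once.
The state is a dict: "clock": time; "qpos": joint angles; "qd": joint speeds; "effort": joint torques, N m; "tool_pos": TCP position; "orientation": TCP orientation; "ft_force": force on the tool from outside, world axes, zero at the start; "wrist_torque": the same for the moment, N m; "width": opening from 0.0 (shut) to 1.0 (fully open); "gripper_force": force on a finger pad.
Only numpy, scipy, OpenCV 4.12 (cv2) and the standard library are available. Lean on these libraries where they do the work, as an engineer would, in place of code of your own. Each camera call takes 0.05 s, during which the arm holds its last target. There are 200 camera calls.

### The job

Put the large bearing away in its sloping gutter rack: with the fingertips, roll it gently up the gutter and over the sprung catch, so that it stays up there between the catch and the end stop when you let go. Then tip the retaining bar over and push it all the way down into its fork, so that knocks on the bench cannot jolt the bearing back over the catch. Only push: do not grip or lift anything, and leave the other things on the bench where they are.

Things in the scene. Friction and masses are not known exactly. Their poses are not given: they have to be found in the camera images.
- bearing_center (a point): centre of the large ball bearing: oiled steel rings, black seals, 62 mm outside, 24 mm wide, 0.2 to 0.4 kg. It stands on edge in the gutter like a wheel, axle across the gutter, and starts at rest against the lip at the gutter's foot (centre near x = -0.139, z = 0.031 in the gutter's frame). It is loose and rolls back down whenever nothing holds it
- gutter: straight steel gutter on a heavy fixed base, rising 9 degrees to the robot's left. Origin: middle of its floor at the catch's hinge, about 47 mm above the bench. x runs uphill along the floor, z square to the floor, y across it, towards the bar's fork (robot's side). 28 mm wide inside; side walls 3 mm thick, only 14 mm above the floor
- foot_lip (a point): lip at the low end of the gutter, inner face, at floor level (gutter x = -0.165); the lip stands 14 mm above the floor and is 3 mm thick
- stop_face (a point): middle of the rubber face of the end stop at the gutter's high end (gutter x = +0.075, z = +0.031); a bearing that touches it has its centre at x = +0.044. The stop's plate is 34 mm wide and 50 mm high
- catch (a joint): sprung one-way catch: steel flap in a slot of the floor, hinged at gutter x = 0. 0 rad: up, leaning uphill; 1.05: folded flat into the floor. A bearing rolled uphill folds it (1 to 3 N); it springs up behind the bearing once the bearing's centre is past about x = +0.038. It does not yield downhill: let go, the bearing rolls back a few mm and rests against it, centre near x = +0.035
- catch_edge (a point): middle of the free edge of the catch's flap, 11 mm wide and 18 mm long (near x = +0.009, z = +0.013 in the gutter's frame when it is up)
- bar (a joint): retaining bar, a smooth steel rod 8 mm thick, square across the gutter; it swings like a level-crossing barrier. 0 rad: down in its fork, lying across the gutter; grows as it is raised, 1.57 upright; starts at 2.0 to 2.35, leaning back on the side opposite the fork (2.45: its limit). Stiff hinge: it stays where it is left, takes about 1 N at the knob to move and meets a rubber rest at 0
- bar_knob (a point): centre of the black ball knob, 18 mm across, on the free end of the retaining bar, 100 mm from its hinge. With the bar down it lies at x = -0.014, y = +0.060, z = +0.031 in the gutter's frame, outside the fork
- bar_hinge (a point): hinge axis of the retaining bar (parallel to the gutter's x), at x = -0.014, y = -0.040, z = +0.031 in the gutter's frame. The clevis there, and the fork at y = +0.033 to +0.040, are 26 mm long along the gutter and reach 38 mm above its floor
- capacitor: dark blue round can, 35 mm across and 60 mm tall, standing on the bench beside the gutter on the bar's hinge side; loose, graspable, not part of the job; origin at the centre of its underside
- screw_tin: round open tin of screws, 70 mm across and 23 mm high, on the bench on the fork's side of the rack; loose, graspable, not part of the job; origin at the centre of its underside
- blue_cap: small round plug cap, 24 mm across and 19 mm high, on the bench on the fork's side of the rack; loose, graspable, not part of the job; origin at the centre of its underside
- transformer_b: small transformer, 68 x 62 x 40 mm, on the bench on the fork's side of the rack; loose, graspable, not part of the job; origin at the centre of its underside
- small_bearing: smaller ball bearing, 47 mm outside and 14 mm thick, lying flat on the bench beyond the gutter's high end; loose, graspable, not part of the job; origin at the centre of its underside

How it is judged:
By the outcome, as a careful person would: the job done as asked, in the order asked, and still so for the second after the job is handed in, with the robot touching nothing.
It also fails if it takes over 58 s, if anything falls off the work surface, if the arm or the gripper's body presses on something with over 40 N, if the wrist force passes 120 N, or if a joint passes its speed limit or range.

## Working session

There is one attempt and no reset: what is moved stays moved. The work goes in short steps, Python scripts to look and compute and a tool call to move; the robot and the scene stay as the last step left them, time stands still between calls to the robot, and variables do not carry over. Pictures are saved under pics/ and viewed, at most 10 in all, crops included, and the job is handed in when it is done.

Besides the shell and the picture viewer there is one more tool, called as name(argument=value, ...) on one line, values as JSON. jog_arm: Moves the arm, as the interface text tells. Its arguments: {"type":"object","properties":{"slide":{"type":"array"},"twist":{"type":"array"},"grip":{"type":"array"},"force":{"type":"number"}},"required":["slide","twist","grip"]}

```bash
mkdir -p pics; cat > h.py <<'E'
import numpy as np, cv2
from workcell import r, viewer
def pts(s):
    z=s["range_z"]; v,u=np.mgrid[:400,:640]
    c=np.stack([(u-s["cx"])/s["fx"]*z,(v-s["cy"])/s["fy"]*z,z,np.ones_like(z)],-1)
    return (c@np.linalg.inv(s["world_to_cam"]).T)[...,:3]
E
python3 - <<'E'
from h import *
o=r.get_obs(); print({k:np.round(v,3) for k,v in o.items()})
for n in ["side","top"]:
    s=viewer.snapshot(n); cv2.imwrite(f"pics/{n}0.png",s["image"][...,::-1]); np.savez(f"{n}0.npz",**s)
    print(n,s["fx"],s["cx"],s["cy"],np.round(np.linalg.inv(s["world_to_cam"]),3))
E
```

```text
{'clock': np.float64(0.0), 'qpos': array([ 1.442,  0.359,  0.011, -0.   , -1.224, -0.288]), 'qd': array([ 0.001,  0.   ,  0.001, -0.001,  0.002,  0.002]), 'effort': array([ 0.0000e+00, -5.8272e+01,  2.9305e+01,  6.9970e+00,  7.0000e-03,
       -0.0000e+00]), 'tool_pos': array([0.273, 0.617, 0.226]), 'orientation': array([ 0.978, -0.207, -0.   ,  0.001]), 'ft_force': array([-0.163, -0.153,  0.269]), 'wrist_torque': array([-0.016,  0.01 , -0.049]), 'gripper_force': np.float64(0.0), 'width': np.float64(1.003)}
side 508.3042671027253 316.65268466691936 197.9580587349791 [[-0.999 -0.031  0.033  0.509]
 [-0.045  0.651 -0.758  0.721]
 [ 0.002 -0.759 -0.651  0.668]
 [ 0.     0.     0.     1.   ]]
top 492.2211563563338 314.2151590457852 197.56614558139282 [[ 0.024 -0.995  0.093  0.436]
 [-1.    -0.025 -0.007  0.068]
 [ 0.009 -0.093 -0.996  1.031]
 [ 0.     0.     0.     1.   ]]
```

View pics/side0.png

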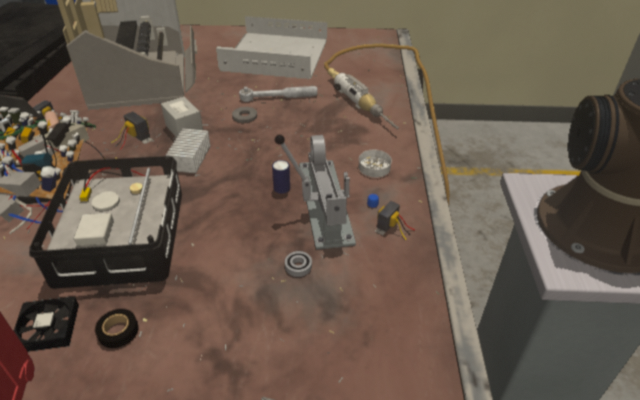

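View pics/top0.png

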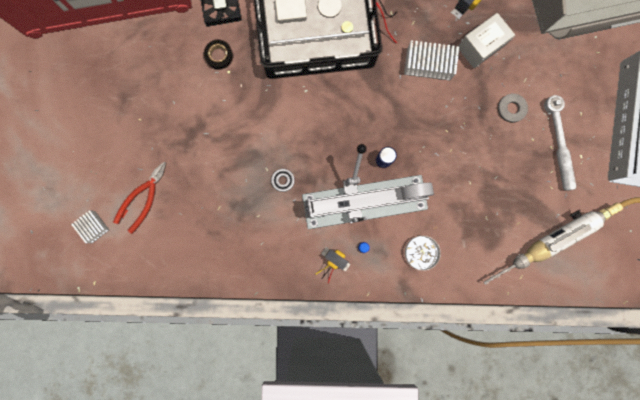

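Side view: rack around (325,190), bearing (319,150), knob (281,140), stop (335,205). Top view: rack from (308,205), its high end, to (430,190), with the bearing at (418,188), knob (361,149) and fork near (353,215).

```bash
python3 - <<'E'
from h import *
im=[]
for n,(a,b,c,d) in {"top":(135,265,260,450),"side":(120,260,250,440)}.items():
    s=np.load(n+"0.npz"); P=pts(s)
    im.append(cv2.resize(s["image"][a:b,c:d,::-1],(780,560 if n=="side" else 533),interpolation=cv2.INTER_CUBIC)[:,:])
    if n=="top":
        for v in range(175,230,2): print(v,*["%3d"%round(1000*z) for z in P[v,302:436:4,2]])
    for nm,(u,v) in ({"knob":(361,149),"bear":(418,188),"capac":(387,155),"tin":(421,252),"cap":(364,247),"sb":(283,180)} if n=="top" else {"knob":(281,140),"bear":(319,143),"capac":(281,165)}).items(): print(n,nm,np.round(P[v,u],4))
cv2.imwrite("pics/c0.png",im[0]); cv2.imwrite("pics/c1.png",im[1])
E
```

```text
175  -3   2   1  -2  -2   1   0   1   1  -2  -1   0   0  97  -3   3   0  -2  -2  -1   1  -1  -2  -1  -1  -1   1   0   2   9   0   1   0  -1
177  -4  -3  -2   2  -1  -2   0   0  -4  -3   0  -3   2  88  77  -1   3   0  -2   1   0  -1   0  -2   0   4   9   9   8   6   3   2   1  -3
179  -5   0  -1   0  -1  -2  -4   1   0   0  -3  56  81  88  81  -4  -3  -1   0   2   2   0  -1   9   7   8   7   5   7  13   6   0  -1  -2
181   0   0   0  -1  -1  -2   2  -1  -5   2  -1  55  87  79  78  -3  -1  -1  -4  -2   5   8  13   7   6   4   8   9  13  11   7  -1   1   1
183   0  -2   0  -2  -1   0  -1   1  -3  -1   1  55  81  78  74   0  -2   7   8   4   4   4   7   4   5   7   6   8   9   9  86  83  76  -3
185   1   1  -1   0  -2  -2   1   2 1031  -1   0  48  44  42   7   9  10  10   6   8   8   8   4   5   7  10  40  42  84  87  87  83  78   2
187   0  -4  -3   2   0   0   1   2   1  -1   1  44  42  41   4   8   9   3   8   6   9  11  10  47 1031  39  75  81  86  87  85  84  74   0
189  -1   0   0   0  -2   3   1  -1   6   9   7  45  44  40   9   4  11   9   6   8  49  50  45  32  26  60  75  77  8
[... 2447 characters left out ...]
  1   0   2   0   0   1   0   0   3  -2   1  -4   2  -1  -3  -1   2  -2  -3   0  -1   3   2   3
227   0   0   7  11   7  -1  -2  -1   3   3  -2   4  -2   0   0  -4  -2   0   2  -3  -1  -2  -1   1   0  -4  -2   0   1   0  -1  -2  -1   1
229  -3  -2   1   2  -3  -1  -2  -3   1  -1  -1  -4  -2   0   2   1   3  -1  -1  -3  -1  -3  -2  -2  -2   0  -2  -4  -1   0   0  -1   3   1
top knob [ 0.6046 -0.0186  0.1714]
top bear [ 0.5477 -0.1385  0.0871]
top capac [ 0.6163 -0.0824  0.0572]
top tin [ 0.4239 -0.1636  0.0034]
top cap [ 0.4314 -0.0432  0.0191]
top sb [ 5.679e-01  1.277e-01 -2.000e-04]
side knob [ 0.6039 -0.0135  0.1677]
side bear [ 0.5419 -0.1274  0.0853]
side capac [ 0.6152 -0.081   0.0621]
```

View pics/c0.png

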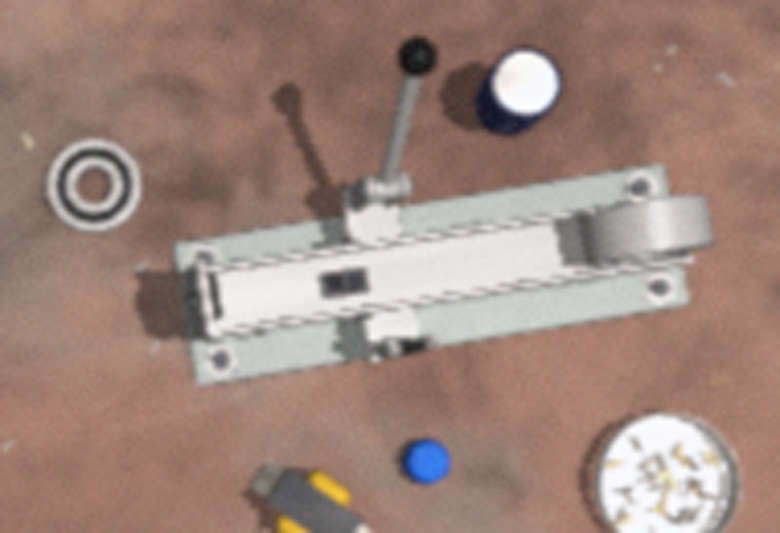

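View pics/c1.png

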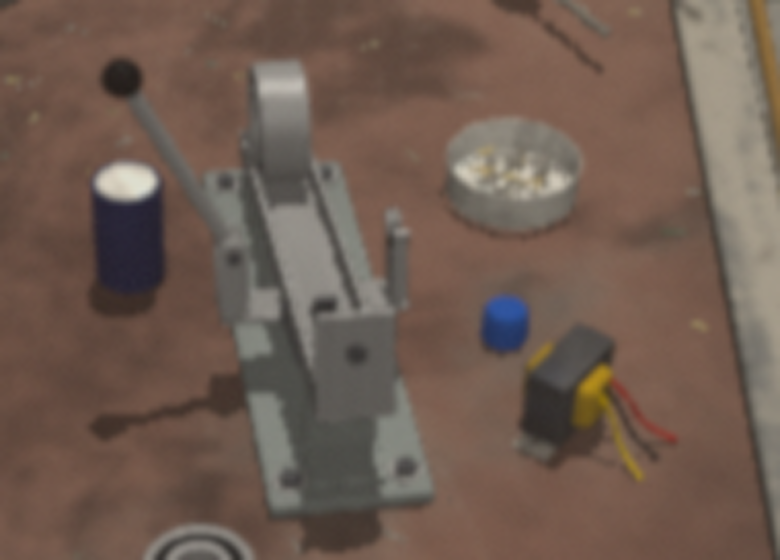

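Crops: the top one shows the flap slot at (345,282), clevis (375,210), fork (393,335), knob (417,55), bearing (650,230) and stop (205,295). The side one shows the gutter bed, with the fork post at (398,260) and the bar leaning back, knob at (122,78).

```bash
cat >> h.py <<'E'
def fit(P):
    Q=P.reshape(-1,3); Q=Q[(np.abs(Q[:,0]-.52)<.12)&(Q[:,1]>-.2)&(Q[:,1]<.12)&(Q[:,2]>.015)]
    yaw=np.radians(100); o=np.array([.52,.02,.047])
    for _ in range(15):
        R=rot(yaw); g=(Q-o)@R
        m=(abs(g[:,1])<.0215)&(g[:,0]>-.09)&(g[:,0]<.055)&(abs(g[:,2]-.006)<.014)
        # restrict symmetric: outer extent by bins of x
        q=g[m]; A=[];
        for x in np.arange(-.09,.055,.006):
            b=q[(q[:,0]>=x)&(q[:,0]<x+.006)]
            if len(b)>4: A.append((x+.003,(b[:,1].max()+b[:,1].min())/2))
        k,c=np.polyfit(*np.array(A).T,1)
        yaw+=k; o=o+R[:,1]*c
        fl=(abs(g[:,1])<.011)&(abs(g[:,2])<.01)&(g[:,0]>-.09)&(g[:,0]<.06)&((g[:,0]<-.005)|(g[:,0]>.02))
        o=o+R[:,2]*np.median(g[fl,2])
        st=g[(abs(g[:,1])<.012)&(g[:,2]>.02)&(g[:,0]>.055)&(g[:,0]<.11)]
    return yaw,o,g,st
def rot(yaw,a=np.radians(9)):
    c,s=np.cos(yaw),np.sin(yaw)
    x=np.array([np.cos(a)*c,np.cos(a)*s,np.sin(a)]); y=np.array([-s,c,0]); return np.stack([x,y,np.cross(x,y)],1)
E
python3 - <<'E'
from h import *
for n in ["top","side"]:
    s=np.load(n+"0.npz"); P=pts(s); yaw,o,g,st=fit(P)
    print(n,np.degrees(yaw),o.round(4),"stop x pct",np.percentile(st[:,0],[2,10,50,90,98]).round(4),"z",st[:,2].max().round(4))
    def show(nm,m,):
        q=g[m]; print(nm,len(q),np.percentile(q,[2,50,98],axis=0).round(4).tolist())
    show("fork",(g[:,1]>.028)&(g[:,1]<.05)&(g[:,2]>.01)&(abs(g[:,0])<.05))
    show("clevis",(g[:,1]<-.03)&(g[:,1]>-.05)&(g[:,2]>.0)&(g[:,2]<.03)&(abs(g[:,0])<.05))
    show("bear",(abs(g[:,1])<.02)&(g[:,2]>.02)&(g[:,0]<-.09)&(g[:,0]>-.19))
    show("knob",(g[:,1]<-.085)&(g[:,2]>.08)&(abs(g[:,0])<.05))
    a=(abs(g[:,1])<.02)&(g[:,2]>.02)&(g[:,0]<-.09)&(g[:,0]>-.19)
    A=np.c_[g[a][:,0],g[a][:,2],np.ones(a.sum())]; b=(A[:,:2]**2).sum(1); sol=np.linalg.lstsq(A,b,rcond=None)[0]; print("bc",sol[:2]/2,np.sqrt(sol[2]+(sol[:2]**2).sum()/4))
    dark=(s["image"].max(2)<90)
    for nm,uv in {"slot":[(338,207),(350,203)]}.items():
        if n=="top":
            v,u=np.where(dark[195:212,330:358]); pp=P[v+195,u+330]; print("dark slot",np.percentile((pp-o)@rot(yaw),[3,50,97],axis=0).round(4))
E
```

```text
top 100.77178446089323 [0.514  0.0185 0.0498] stop x pct [0.0555 0.0563 0.0616 0.063  0.0649] z 0.0536
fork 55 [[-0.0486, 0.0329, 0.0131], [-0.0382, 0.0364, 0.0289], [-0.0254, 0.0396, 0.0395]]
clevis 42 [[-0.0459, -0.0468, 0.0001], [-0.0275, -0.0351, 0.0062], [-0.0245, -0.0304, 0.0293]]
bear 406 [[-0.1866, -0.0116, 0.0268], [-0.1513, 0.0004, 0.0567], [-0.131, 0.0114, 0.0636]]
knob 31 [[-0.0425, -0.092, 0.1221], [-0.0346, -0.0884, 0.1271], [-0.0283, -0.0852, 0.1299]]
bc [-0.16035428  0.03555516] 0.026982932165843757
dark slot [[-0.0242 -0.005  -0.0132]
 [-0.0159 -0.0002 -0.0015]
 [-0.0113  0.0039  0.0144]]
side 92.18510413596046 [0.5262 0.02   0.0525] stop x pct [0.0588 0.0599 0.0617 0.0635 0.0641] z 0.0507
fork 69 [[-0.0494, 0.0374, 0.0102], [-0.0341, 0.0408, 0.0245], [-0.0304, 0.0455, 0.0385]]
clevis 87 [[-0.0402, -0.0419, 0.0006], [-0.0222, -0.0357, 0.0133], [-0.0189, -0.03, 0.0291]]
bear 258 [[-0.1659, -0.0183, 0.0222], [-0.1362, -0.0099, 0.0462], [-0.1292, 0.0021, 0.0624]]
knob 14 [[-0.0242, -0.0885, 0.1154], [-0.0209, -0.0862, 0.1203], [-0.0178, -0.0852, 0.1258]]
bc [-0.1577141   0.03449868] 0.026143417130162442
```

```bash
cat >> h.py <<'E'
from scipy.spatial.transform import Rotation as Ro
YAW=np.radians(100.8); G=rot(YAW); O=np.array([.5140,.0185,.0498])-.0215*G[:,0]
def w(g): return O+G@np.array(g,float)
def g_of(p): return (np.array(p)-O)@G
def plan(gs,start=None,R=None):
    """tool-frame slides (cm) through gutter points for the TCP"""
    o=r.get_obs(); p=o["tool_pos"] if start is None else start
    if R is None: R=Ro.from_quat(o["orientation"]).as_matrix()
    for g in gs:
        q=w(g); print(g,"world",q.round(4),"slide cm",((q-p)@R*100).round(2)); p=q
def st():
    o=r.get_obs(); R=Ro.from_quat(o["orientation"]).as_matrix()
    print("t",round(float(o["clock"]),2),"g",g_of(o["tool_pos"]).round(4),"w",o["tool_pos"].round(4),"F",o["ft_force"].round(1),"yawx",np.degrees(np.arctan2(R[1,0],R[0,0])).round(2),"tilt",R[:,2].round(3),"q",o["qpos"].round(2),"wid",o["width"].round(2))
E
python3 - <<'E'
from h import *
print(O)
for n in ["top","side"]:
    P=pts(np.load(n+"0.npz")); g=g_of(P.reshape(-1,3)); g=g[(abs(g)<.25).all(1)]
    def show(nm,m): print(n,nm,m.sum(),np.percentile(g[m],[2,50,98],axis=0).round(4).tolist())
    show("fork",(g[:,1]>.028)&(g[:,1]<.05)&(g[:,2]>.02)&(abs(g[:,0])<.05))
    show("bear",(abs(g[:,1])<.025)&(g[:,2]>.02)&(g[:,0]<-.09)&(g[:,0]>-.19))
    show("knob",(g[:,1]<-.075)&(g[:,2]>.1)&(abs(g[:,0])<.05))
    show("floor",(abs(g[:,1])<.011)&(abs(g[:,2])<.012)&(g[:,0]>-.09)&(g[:,0]<-.02))
    show("stop",(abs(g[:,1])<.025)&(g[:,2]>.025)&(g[:,0]>.05)&(g[:,0]<.1))
st()
Rn=np.array([[np.cos(np.radians(10.8)),np.sin(np.radians(10.8)),0],[np.sin(np.radians(10.8)),-np.cos(np.radians(10.8)),0],[0,0,-1]]).astype(float)
plan([(-.21,0,.20),(-.21,0,.024)],R=Rn)
plan([(-.21,0,.20)])
E
```

```text
[ 0.5179791  -0.00235916  0.04643666]
top fork 51 [[-0.0271, 0.0329, 0.0221], [-0.0182, 0.0364, 0.0306], [-0.0039, 0.0396, 0.0396]]
top bear 406 [[-0.1652, -0.0116, 0.0268], [-0.1299, 0.0005, 0.0567], [-0.1096, 0.0115, 0.0637]]
top knob 90 [[-0.0224, -0.0915, 0.1075], [-0.0134, -0.0828, 0.1263], [-0.0068, -0.0755, 0.1305]]
top floor 358 [[-0.0888, -0.0106, -0.0033], [-0.0549, -0.0001, 0.0002], [-0.0215, 0.0106, 0.0038]]
top stop 108 [[0.0743, -0.0162, 0.0273], [0.0826, 0.0002, 0.0433], [0.0862, 0.0159, 0.0533]]
side fork 66 [[-0.0262, 0.0319, 0.0203], [-0.0081, 0.0348, 0.0316], [-0.0028, 0.0389, 0.0403]]
side bear 376 [[-0.1649, -0.0132, 0.0218], [-0.1167, -0.0035, 0.0481], [-0.1083, 0.0104, 0.0648]]
side knob 112 [[-0.0166, -0.0925, 0.102], [-0.0105, -0.0826, 0.1236], [-0.0055, -0.0757, 0.1323]]
side floor 197 [[-0.0872, -0.0103, 0.0007], [-0.0538, 0.0001, 0.0024], [-0.022, 0.0104, 0.0043]]
side stop 278 [[0.0805, -0.0172, 0.0258], [0.0833, -0.0014, 0.0402], [0.0875, 0.0147, 0.053]]Traceback (most recent call last):
  File "<stdin>", line 11, in <module>
  File "h.py", line 39, in st
    print("t",round(float(o["clock"]),2),"g",g_of(o["tool_pos"]).round(4),"w",o["tool_pos"].round(4),"F",o["ft_force"].round(1),"yawx",np.degrees(np.arctan2(R[1,0],R[0,0])).round(2),"tilt",R[:,2].round(3),"q",o["qpos"].round(2),"wid",o["width"].round(2))
                                                                                                                                                                                                                                          ^^^^^^^^^^^^^^^^
AttributeError: 'float' object has no attribute 'round'
```

```bash
sed -i 's/o\["width"\].round(2)/np.round(o["width"],2)/' h.py; python3 - <<'E'
from h import *
st(); a=np.radians(10.8)
Rn=np.array([[np.cos(a),np.sin(a),0],[np.sin(a),-np.cos(a),0],[0,0,-1.]])
plan([(-.21,0,.20)])
plan([(-.21,0,.20),(-.21,0,.024)],R=Rn)
E
```

```text
t 0.1 g [0.6741 0.1245 0.0748] w [0.2731 0.6168 0.2257] F [-0.5 -0.5 -0. ] yawx -23.89 tilt [-0.    -0.001 -1.   ] q [ 1.44  0.36  0.01 -0.   -1.22 -0.29] wid 1.0
(-0.21, 0, 0.2) world [ 0.5627 -0.2368  0.2111] slide cm [61.05 66.32  1.57]
(-0.21, 0, 0.2) world [ 0.5627 -0.2368  0.2111] slide cm [12.45 89.28  1.46]
(-0.21, 0, 0.024) world [ 0.5575 -0.2098  0.0373] slide cm [-0.   -2.75 17.38]
```

jog_arm(slide=[[0,0,0],[0,0,0],[0,0,0],[0,0,0],[0.8,5.6,0],[0.8,5.6,0],[0.8,5.6,0],[0.8,5.6,0]], twist=[-10,-10,-10,-4.7,0,0,0,0], grip=[-1,-1,-1,-1,-1,-1,-1,-1])

```text
clock: 1.1
tool_pos: [0.347, 0.4012, 0.2263]
orientation: [0.996, 0.094, -0.0, 0.0]
ft_force: [0.1, 0.4, -0.2]
width: 0.15
gripper_force: 0.0
```

jog_arm(slide=[[0.8,5.6,0],[0.8,5.6,0],[0.8,5.6,0],[0.8,5.6,0],[0.8,5.6,0],[0.8,5.6,0],[0.8,5.6,0],[0.8,5.6,0]], twist=[0,0,0,0,0,0,0,0], grip=[-1,-1,-1,-1,-1,-1,-1,-1])

```text
clock: 2.1
tool_pos: [0.4939, -0.0267, 0.2266]
orientation: [0.996, 0.094, 0.0, -0.0]
ft_force: [1.1, -0.4, -0.7]
width: 0.005
gripper_force: 0.0
```

```bash
python3 - <<'E'
from h import *
st(); plan([(-.215,0,.20),(-.215,0,.025)])
E
```

```text
t 2.1 g [0.0091 0.0282 0.181 ] w [ 0.4939 -0.0267  0.2266] F [ 1.1 -0.4 -0.7] yawx 10.83 tilt [ 0.  0. -1.] q [ 0.34  0.06 -0.38 -0.   -1.14  1.42] wid 0.0
(-0.215, 0, 0.2) world [ 0.5636 -0.2417  0.2103] slide cm [ 2.81 22.43  1.62]
(-0.215, 0, 0.025) world [ 0.5585 -0.2148  0.0375] slide cm [-0.   -2.73 17.28]
```

jog_arm(slide=[[0.7,5.6,0.4],[0.7,5.6,0.4],[0.7,5.6,0.4],[0.7,5.6,0.4],[0,-0.9,5.5],[0,-0.9,5.5],[0,-0.9,3.5],[0,0,1.5]], twist=[0,0,0,0,0,0,0,0], grip=[-1,-1,-1,-1,-1,-1,-1,-1])

```text
clock: 3.1
tool_pos: [0.5567, -0.2127, 0.0483]
orientation: [0.996, 0.094, -0.002, -0.0]
ft_force: [1.1, 0.2, -0.2]
width: 0.005
gripper_force: 0.0
```

```bash
python3 - <<'E'
from h import *
st(); plan([(-.195,0,.026),(-.012,0,.026)])
s=viewer.snapshot("wrist"); cv2.imwrite("pics/w1.png",s["image"][...,::-1])
s=viewer.snapshot("side"); a=s["image"][80:240,230:430,::-1]; cv2.imwrite("pics/s1.png",cv2.resize(a,(750,600),interpolation=2))
E
```

```text
t 3.1 g [-0.2109  0.0014  0.0352] w [ 0.5567 -0.2127  0.0483] F [ 1.1  0.2 -0.2] yawx 10.84 tilt [-0.004  0.    -1.   ] q [-0.04  0.4  -0.38 -0.   -0.8   1.8 ] wid 0.0
(-0.195, 0, 0.026) world [ 0.5548 -0.1955  0.0416] slide cm [ 0.15 -1.72  0.67]
(-0.012, 0, 0.026) world [ 0.521  -0.018   0.0702] slide cm [  0.   -18.08  -2.84]
```

View pics/s1.png

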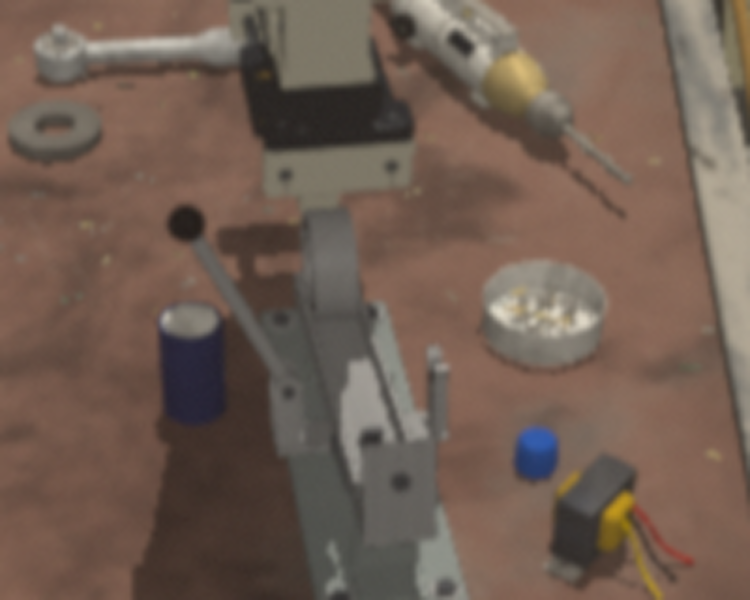

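Side crop: the gripper is behind the bearing (330,260), clear of the knob (185,222) and the capacitor (192,360), with the fingers in line with the gutter.

jog_arm(slide=[[0.1,0,0.5],[0,0,0.2],[0,-0.5,0],[0,-0.5,0],[0,-0.5,-0.08],[0,-0.5,-0.08],[0,-0.5,-0.08],[0,0,0]], twist=[0,0,0,0,0,0,0,0], grip=[-1,-1,-1,-1,-1,-1,-1,-1])

```text
clock: 4.2
tool_pos: [0.5546, -0.188, 0.0462]
orientation: [0.996, 0.095, 0.0, 0.0]
ft_force: [0.3, -0.8, 0.4]
width: 0.006
gripper_force: 0.0
```

```bash
python3 - <<'E'
from h import *
st(); plan([(-.012,0,.026)])
P=pts(viewer.snapshot("top")); g=g_of(P.reshape(-1,3)); m=(abs(g[:,1])<.025)&(g[:,2]>.05)&(g[:,2]<.068)&(g[:,0]<0)&(g[:,0]>-.19); print(m.sum(),np.percentile(g[m],[2,50,98],axis=0))
E
```

```text
t 4.2 g [-0.1869 -0.0012  0.0293] w [ 0.5546 -0.188   0.0462] F [ 0.3 -0.8  0.4] yawx 10.85 tilt [ 0. -0. -1.] q [ 0.01  0.39 -0.41  0.   -0.78  1.75] wid 0.01
(-0.012, 0, 0.026) world [ 0.521  -0.018   0.0702] slide cm [ -0.1  -17.33  -2.41]Traceback (most recent call last):
  File "<stdin>", line 3, in <module>
    return _quantile_unchecked(
        a, q, axis, out, overwrite_input, method, keepdims, weights)
    return _ureduce(a,
                    func=_quantile_ureduce_func,
    ...<5 lines>...
                    overwrite_input=overwrite_input,
                    method=method)
    r = func(a, **kwargs)
    result = _quantile(arr,
                       quantiles=q,
    ...<2 lines>...
                       out=out,
                       weights=wgt)
    slices_having_nans = np.isnan(arr[-1, ...])
                                  ~~~^^^^^^^^^
IndexError: index -1 is out of bounds for axis 0 with size 0
```

jog_arm(slide=[[0,-0.5,0],[0,-0.5,-0.05],[-0.1,-0.5,-0.08],[0,-0.5,-0.08],[0,-0.5,-0.08],[0,-0.5,-0.08],[0,-0.5,-0.08],[0,-0.5,-0.08]], twist=[0,0,0,0,0,0,0,0], grip=[-1,-1,-1,-1,-1,-1,-1,-1])

```text
clock: 5.25
tool_pos: [0.5459, -0.1489, 0.0513]
orientation: [0.996, 0.094, -0.0, -0.0]
ft_force: [1.0, -1.5, 0.8]
width: 0.007
gripper_force: 0.6
```

```bash
cat >> h.py <<'E'
def bear(lo=-.19,hi=.075):
    """front (uphill) edge of the bearing as the side camera sees it"""
    P=pts(viewer.snapshot("side")); g=g_of(P.reshape(-1,3))
    m=(abs(g[:,1])<.012)&(g[:,2]>.026)&(g[:,2]<.045)&(g[:,0]<hi)&(g[:,0]>lo)
    print("bearing front",m.sum(),np.percentile(g[m],[80,98],axis=0).round(4).tolist() if m.any() else None)
E
python3 - <<'E'
from h import *
st(); plan([(-.012,0,.026)]); bear()
E
```

```text
t 5.25 g [-0.1466  0.      0.0281] w [ 0.5459 -0.1489  0.0513] F [ 1.  -1.5  0.8] yawx 10.82 tilt [-0.  0. -1.] q [ 0.08  0.36 -0.45 -0.   -0.77  1.68] wid 0.01
(-0.012, 0, 0.026) world [ 0.521  -0.018   0.0702] slide cm [ 1.000e-02 -1.333e+01 -1.890e+00]
bearing front 121 [[-0.0681, 0.0057, 0.0419], [-0.0668, 0.0101, 0.0447]]
```

jog_arm(slide=[[0,-0.5,-0.07],[0,-0.5,-0.07],[0,-0.5,-0.07],[0,-0.5,-0.07],[0,-0.5,-0.07],[0,-0.5,-0.07],[0,-0.5,-0.07],[0,-0.5,-0.07]], twist=[0,0,0,0,0,0,0,0], grip=[-1,-1,-1,-1,-1,-1,-1,-1])

```text
clock: 6.3
tool_pos: [0.5384, -0.1096, 0.0569]
orientation: [0.996, 0.094, 0.0, 0.0]
ft_force: [-0.1, -0.5, 0.1]
width: 0.0
gripper_force: 0.6
```

jog_arm(slide=[[0,-0.5,-0.08],[0,-0.5,-0.08],[0,-0.5,-0.08],[0,-0.5,-0.08],[0,-0.5,-0.08],[0,-0.5,-0.08],[0,-0.5,-0.08],[0,-0.5,-0.08]], twist=[0,0,0,0,0,0,0,0], grip=[-1,-1,-1,-1,-1,-1,-1,-1])

```text
clock: 7.3
tool_pos: [0.5309, -0.0704, 0.0634]
orientation: [0.996, 0.094, 0.0, 0.0]
ft_force: [0.0, -2.4, 1.3]
width: 0.005
gripper_force: 1.2
```

```bash
python3 - <<'E'
from h import *
st(); plan([(-.007,0,.026)]); bear()
E
```

```text
t 7.3 g [-0.0658  0.      0.0275] w [ 0.5309 -0.0704  0.0634] F [ 0.  -2.4  1.3] yawx 10.83 tilt [ 0. -0. -1.] q [ 0.23  0.3  -0.5   0.   -0.77  1.53] wid 0.01
(-0.007, 0, 0.026) world [ 0.52   -0.0131  0.071 ] slide cm [ 0.   -5.83 -0.77]
bearing front 126 [[0.0128, 0.0054, 0.0412], [0.0152, 0.0098, 0.0444]]
```

jog_arm(slide=[[0,-0.5,-0.07],[0,-0.5,-0.07],[0,-0.5,-0.07],[0,-0.5,-0.07],[0,-0.5,-0.07],[0,-0.5,-0.07],[0,-0.5,-0.07],[0,-0.5,-0.07]], twist=[0,0,0,0,0,0,0,0], grip=[-1,-1,-1,-1,-1,-1,-1,-1])

```text
clock: 8.35
tool_pos: [0.5234, -0.031, 0.0689]
orientation: [0.996, 0.094, -0.0, -0.0]
ft_force: [0.4, -0.9, 0.2]
width: 0.004
gripper_force: 0.4
```

jog_arm(slide=[[0,-0.3,-0.05],[0,-0.3,-0.05],[0,-0.3,-0.05],[0,-0.3,-0.05],[0,-0.3,-0.05],[0,-0.2,0],[0,0,0]], twist=[0,0,0,0,0,0,0], grip=[-1,-1,-1,-1,-1,-1,-1])

```text
clock: 9.22
tool_pos: [0.5202, -0.0145, 0.0713]
orientation: [0.996, 0.094, -0.0, -0.0]
ft_force: [-0.8, -0.2, 0.5]
width: 0.005
gripper_force: 0.1
```

```bash
python3 - <<'E'
from h import *
st(); plan([(-.007,0,.026)]); bear()
E
```

```text
t 9.22 g [-0.0083  0.0001  0.0265] w [ 0.5202 -0.0145  0.0713] F [-0.8 -0.2  0.5] yawx 10.83 tilt [-0.  0. -1.] q [ 0.35  0.27 -0.53 -0.   -0.78  1.41] wid 0.0
(-0.007, 0, 0.026) world [ 0.52   -0.0131  0.071 ] slide cm [ 0.01 -0.14  0.03]
bearing front 15 [[0.0662, -0.0083, 0.0441], [0.0675, 0.0055, 0.0448]]
```

jog_arm(slide=[[0,-0.2,0],[0,-0.1,0],[0,-0.1,0],[0,0,0]], twist=[0,0,0,0], grip=[-1,-1,-1,-1])

```text
clock: 9.78
tool_pos: [0.5195, -0.0111, 0.0714]
orientation: [0.996, 0.094, -0.0, 0.0]
ft_force: [-0.1, -4.3, 0.2]
width: 0.004
gripper_force: 2.3
```

jog_arm(slide=[[0,0.2,0],[0,0.3,0],[0,0.3,0],[0,0.5,0],[0,0.6,0],[0,0.6,0]], twist=[0,0,0,0,0,0], grip=[-1,-1,-1,-1,-1,-1])

```text
clock: 10.52
tool_pos: [0.5243, -0.0358, 0.0714]
orientation: [0.996, 0.094, 0.0, -0.0]
ft_force: [0.5, -0.2, -0.1]
width: 0.008
gripper_force: 0.0
```

```bash
python3 - <<'E'
from h import *
st(); bear(); bear(); plan([(-.034,0,.17),(-.014,-.125,.17),(-.014,-.125,.105)])
E
```

```text
t 10.53 g [-0.0297  0.0001  0.0299] w [ 0.5243 -0.0358  0.0714] F [ 0.5 -0.2 -0.1] yawx 10.81 tilt [ 0.  0. -1.] q [ 0.31  0.27 -0.51 -0.   -0.78  1.45] wid 0.01
bearing front 49 [[0.062, 0.0038, 0.044], [0.0635, 0.0101, 0.0447]]
bearing front 47 [[0.0627, 0.0005, 0.0439], [0.0639, 0.0096, 0.0447]]
(-0.034, 0, 0.17) world [ 0.5293 -0.0615  0.209 ] slide cm [ 1.000e-02  2.600e+00 -1.377e+01]
(-0.014, -0.125, 0.17) world [ 0.6483 -0.0186  0.2122] slide cm [12.5  -1.98 -0.31]
(-0.014, -0.125, 0.105) world [ 0.6464 -0.0087  0.148 ] slide cm [-0.   -1.02  6.42]
```

jog_arm(slide=[[0,0.8,-4.6],[0,0.9,-4.6],[0,0.9,-4.6],[4.2,-0.7,-0.1],[4.2,-0.7,-0.1],[4.1,-0.7,-0.1],[0,-0.5,3.2],[0,-0.5,3.2]], twist=[0,0,0,0,0,0,0,0], grip=[-1,-1,-1,-1,-1,-1,-1,-1])

```text
clock: 11.62
tool_pos: [0.6463, -0.0066, 0.1472]
orientation: [0.996, 0.094, -0.0, -0.0]
ft_force: [0.0, 0.6, -0.5]
width: 0.003
gripper_force: 0.0
```

```bash
python3 - <<'E'
from h import *
st(); plan([(-.014,-.125,.105),(-.014,-.01,.105)]); bear()
s=viewer.snapshot("side"); a=s["image"][80:240,230:430,::-1]; cv2.imwrite("pics/s2.png",cv2.resize(a,(750,600),interpolation=2))
E
```

```text
t 11.62 g [-0.0121 -0.1253  0.1039] w [ 0.6463 -0.0066  0.1472] F [ 0.   0.6 -0.5] yawx 10.81 tilt [-0.  0. -1.] q [ 0.29  0.37 -0.16 -0.   -1.04  1.47] wid 0.0
(-0.014, -0.125, 0.105) world [ 0.6464 -0.0087  0.148 ] slide cm [-0.03  0.2  -0.08]
(-0.014, -0.01, 0.105) world [ 0.5335 -0.0302  0.148 ] slide cm [-11.5  -0.   -0. ]
bearing front 43 [[0.0624, 0.0009, 0.0437], [0.0644, 0.0097, 0.0447]]
```

View pics/s2.png

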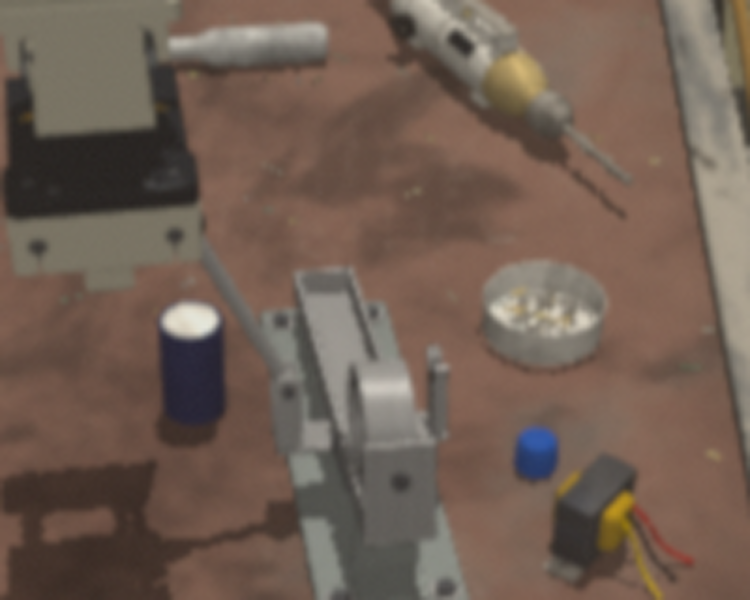

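Side crop: the bearing (385,400) sits by the stop, clear of the gripper; fingertip at (108,285), behind the bar on its far side.

jog_arm(slide=[[-1.2,0.1,0],[-1.2,0.1,0],[-1,0,0],[-1,0,0],[-1,0,0],[-1,0,0],[-1,0,0],[-1,0,0]], twist=[0,0,0,0,0,0,0,0], grip=[-1,-1,-1,-1,-1,-1,-1,-1])

```text
clock: 12.72
tool_pos: [0.5631, -0.0248, 0.1482]
orientation: [0.996, 0.094, -0.0, 0.0]
ft_force: [1.2, 0.2, -1.3]
width: 0.003
gripper_force: 0.4
```

jog_arm(slide=[[-1,0,0],[-1,0,0],[-1,0,0],[-0.6,0,0],[0,0,0]], twist=[0,0,0,0,0], grip=[-1,-1,-1,-1,-1])

```text
clock: 13.35
tool_pos: [0.5281, -0.0315, 0.1485]
orientation: [0.996, 0.094, -0.0, -0.0]
ft_force: [0.9, -0.2, -0.9]
width: 0.006
gripper_force: 0.0
```

```bash
python3 - <<'E'
from h import *
st(); bear()
s=viewer.snapshot("side"); a=s["image"][80:240,230:430,::-1]; cv2.imwrite("pics/s3.png",cv2.resize(a,(750,600),interpolation=2))
E
```

```text
t 13.35 g [-0.0142 -0.0045  0.1056] w [ 0.5281 -0.0315  0.1485] F [ 0.9 -0.2 -0.9] yawx 10.82 tilt [-0.  0. -1.] q [ 0.31  0.19 -0.42 -0.   -0.97  1.45] wid 0.01
bearing front 49 [[0.0623, 0.0028, 0.044], [0.0636, 0.0097, 0.0445]]
```

View pics/s3.png

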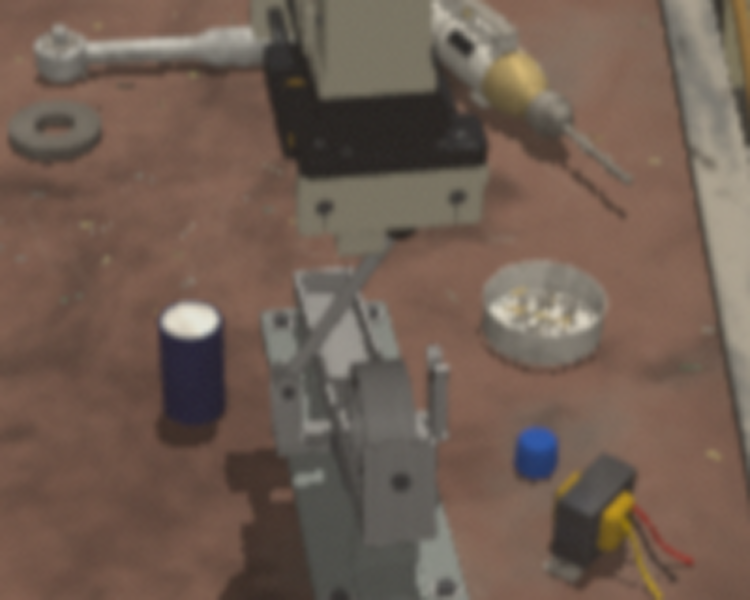

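Side crop: the bar is over centre at about 1.05 rad, the knob just showing at (400,232) behind the fingertip. The bearing is still in place.

```bash
python3 - <<'E'
from h import *
t=np.array([1.0,.8,.6,.4,.25,.12,0]); 
plan([(-.014,-.02,.105),(-.018,-.02,.145),(-.016,.02,.145)]+[(-.014,-.037+.1*np.cos(a),.040+.1*np.sin(a)) for a in t])
E
```

```text
(-0.014, -0.02, 0.105) world [ 0.5433 -0.0283  0.148 ] slide cm [ 1.5  -0.03  0.05]
(-0.018, -0.02, 0.145) world [ 0.5452 -0.0384  0.1868] slide cm [-0.    1.02 -3.89]
(-0.016, 0.02, 0.145) world [ 0.5055 -0.0439  0.1871] slide cm [-4.   -0.2  -0.03]
(-0.014, np.float64(0.01703023058681398), np.float64(0.12414709848078967)) world [ 0.5075 -0.0382  0.1669] slide cm [ 0.3  -0.52  2.03]
(-0.014, np.float64(0.032670670934716546), np.float64(0.11173560908995228)) world [ 0.4918 -0.0392  0.1546] slide cm [-1.56 -0.19  1.23]
(-0.014, np.float64(0.04553356149096784), np.float64(0.09646424733950354)) world [ 0.4787 -0.0393  0.1395] slide cm [-1.29 -0.24  1.51]
(-0.014, np.float64(0.05510609940028852), np.float64(0.07894183423086507)) world [ 0.4688 -0.0384  0.1222] slide cm [-0.96 -0.27  1.73]
(-0.014, np.float64(0.059891242171064486), np.float64(0.0647403959254523)) world [ 0.4636 -0.0371  0.1082] slide cm [-0.48 -0.22  1.4 ]
(-0.014, np.float64(0.06228086358538663), np.float64(0.05197122072889194)) world [ 0.4609 -0.0356  0.0956] slide cm [-0.24 -0.2   1.26]
(-0.014, np.float64(0.063), np.float64(0.04)) world [ 0.4599 -0.0339  0.0838] slide cm [-0.07 -0.19  1.18]
```

jog_arm(slide=[[1.5,0,0],[0,0.5,-2],[0,0.5,-1.9],[-2,-0.1,0],[-1.8,-0.1,0],[0,-0.3,1],[0,-0.2,1],[-0.8,-0.1,0.6]], twist=[0,0,0,0,0,0,0,0], grip=[-1,-1,-1,-1,-1,-1,-1,-1])

```text
clock: 14.45
tool_pos: [0.4984, -0.039, 0.1602]
orientation: [0.996, 0.094, -0.001, 0.0]
ft_force: [-0.7, 0.6, 1.0]
width: 0.008
gripper_force: 0.2
```

jog_arm(slide=[[-0.7,-0.1,0.6],[-0.7,-0.1,0.7],[-0.6,-0.1,0.8],[-0.5,-0.1,0.9],[-0.5,-0.2,0.9],[-0.3,-0.1,0.7],[-0.2,-0.1,0.7],[0,0,0]], twist=[0,0,0,0,0,0,0,0], grip=[-1,-1,-1,-1,-1,-1,-1,-1])

```text
clock: 15.45
tool_pos: [0.4622, -0.038, 0.1078]
orientation: [0.996, 0.094, -0.0, 0.0]
ft_force: [-0.2, 0.1, 0.2]
width: 0.01
gripper_force: 0.0
```

```bash
python3 - <<'E'
from h import *
st(); bear(); plan([(-.014,.0623,.052),(-.014,.063,.04)])
E
```

```text
t 15.45 g [-0.0146  0.0614  0.0645] w [ 0.4622 -0.038   0.1078] F [-0.2  0.1  0.2] yawx 10.83 tilt [-0.001 -0.    -1.   ] q [ 0.34  0.13 -0.6  -0.   -0.84  1.42] wid 0.01
bearing front 55 [[0.0625, 0.0025, 0.044], [0.0645, 0.0098, 0.0448]]
(-0.014, 0.0623, 0.052) world [ 0.4609 -0.0356  0.0956] slide cm [-0.13 -0.26  1.26]
(-0.014, 0.063, 0.04) world [ 0.4599 -0.0339  0.0838] slide cm [-0.07 -0.19  1.19]
```

jog_arm(slide=[[-0.1,-0.1,0.6],[-0.1,-0.1,0.6],[0,-0.1,0.5],[0,-0.1,0.4],[0,0,0]], twist=[0,0,0,0,0], grip=[-1,-1,-1,-1,-1])

```text
clock: 16.12
tool_pos: [0.4597, -0.0344, 0.087]
orientation: [0.996, 0.094, -0.0, 0.0]
ft_force: [0.1, 0.3, -0.9]
width: 0.004
gripper_force: 0.0
```

```bash
python3 - <<'E'
from h import *
st(); bear()
s=viewer.snapshot("side"); a=s["image"][80:240,230:430,::-1]; cv2.imwrite("pics/s4.png",cv2.resize(a,(750,600),interpolation=2))
E
```

```text
t 16.12 g [-0.0139  0.0632  0.0433] w [ 0.4597 -0.0344  0.087 ] F [ 0.1  0.3 -0.9] yawx 10.83 tilt [-0.001 -0.    -1.   ] q [ 0.35  0.15 -0.63 -0.   -0.78  1.41] wid 0.0
bearing front 50 [[0.0621, 0.0028, 0.0438], [0.0637, 0.0096, 0.0448]]
```

View pics/s4.png

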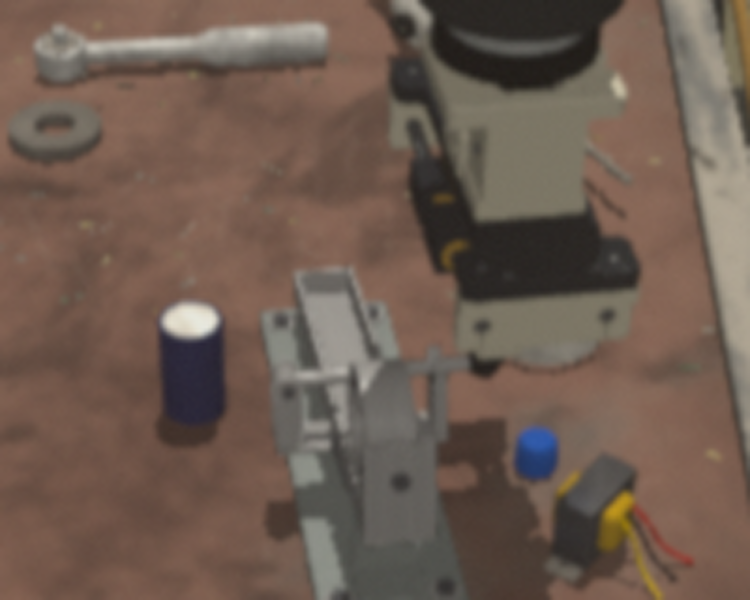

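Side crop: the bar lies across the gutter into the fork (437,365), with the knob at (485,365) under the fingers. It is nearly down; I'll press it home onto the rest.

jog_arm(slide=[[0,0,0.2],[0,0,0.1],[0,0,0.1],[0,0,0.1],[0,0,0]], twist=[0,0,0,0,0], grip=[-1,-1,-1,-1,-1])

```text
clock: 16.85
tool_pos: [0.4602, -0.0344, 0.0836]
orientation: [0.996, 0.095, 0.0, 0.0]
ft_force: [-5.1, 1.1, 15.5]
width: 0.005
gripper_force: 7.9
```

jog_arm(slide=[[0,0,-0.5],[0,0,-2],[0,0,-5],[0,0,-5],[0,5,-2],[0,6,0],[0,6,0],[0,0,0]], twist=[0,0,0,0,0,0,0,0], grip=[-1,-1,-1,-1,-1,-1,-1,-1])

```text
clock: 17.85
tool_pos: [0.4916, -0.2048, 0.2266]
orientation: [0.996, 0.092, -0.001, 0.0]
ft_force: [-0.8, -0.0, 0.0]
width: 0.004
gripper_force: 0.0
```

```bash
python3 - <<'E'
from h import *
st(); bear()
s=viewer.snapshot("side"); g=g_of(pts(s).reshape(-1,3))
for nm,(a,b) in {"rod":(-.03,.028),"knob":(.052,.07)}.items():
    m=(g[:,1]>a)&(g[:,1]<b)&(abs(g[:,0]+.014)<.007)&(g[:,2]>.022)&(g[:,2]<.09); print(nm,m.sum(),np.percentile(g[m],[10,50,97],axis=0).round(4).tolist() if m.any() else 0)
a=s["image"][80:240,230:430,::-1]; cv2.imwrite("pics/s5.png",cv2.resize(a,(750,600),interpolation=2))
E
```

```text
t 17.85 g [-0.1633  0.0639  0.2082] w [ 0.4916 -0.2048  0.2266] F [-0.8 -0.   0. ] yawx 10.53 tilt [-0.001 -0.    -1.   ] q [-0.03  0.12 -0.3   0.   -1.15  1.78] wid 0.0
bearing front 49 [[0.0625, 0.0028, 0.0439], [0.0647, 0.0093, 0.0447]]
rod 65 [[-0.0155, -0.0275, 0.0322], [-0.0132, -0.0161, 0.0351], [-0.0104, 0.027, 0.0381]]
knob 56 [[-0.0151, 0.0531, 0.0296], [-0.0102, 0.0589, 0.0368], [-0.0074, 0.0671, 0.0428]]
```

View pics/s5.png

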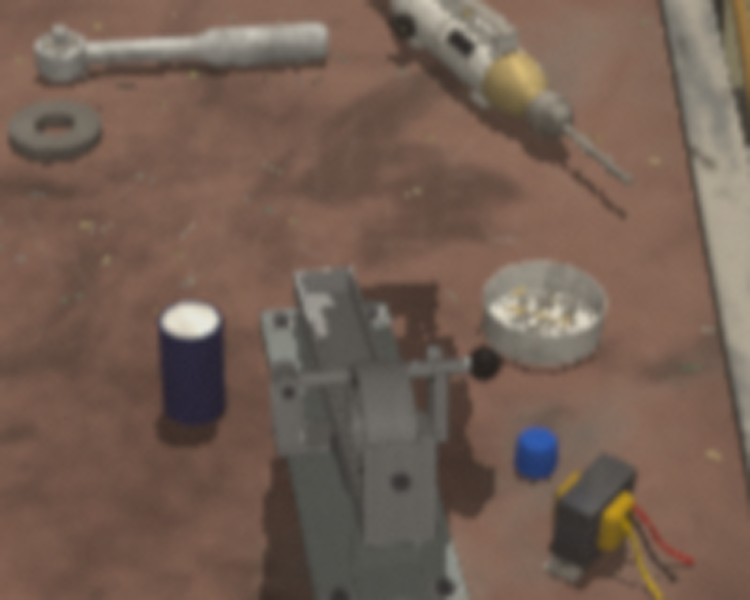

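Side crop: the bar is level in the fork with its knob at (485,362), the bearing sits behind it, and the neighbouring objects have not moved. Measured heights match a fully lowered bar, so I'm handing in.

```bash
python3 -c "
from workcell import r
print(r.finish_job())"
```

```text
the job is handed in; nothing more can be done
None
```

The bearing rests between the catch and the end stop, the retaining bar is pressed fully down into its fork, and I handed the job in at about 18 s; nothing else on the bench was touched.

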